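Dock the oil test cell and shut the safety gate

ROBOT

A 6-joint arm with a two-finger parallel gripper is mounted at the origin on a cart in front of the work surface, level with it; the furniture and walls round the work are solid. World frame = base frame: x ahead of the robot, y to its left, z up, the work surface at z = 0. Lengths are in m, angles in rad, forces in N, time in s.
With the tool pointing down it reaches from about 0.375 to 0.925 m from the base axis. Payload 5.7 kg.
Tool frame: the origin (TCP) lies midway between the tips of the shut fingers; the grasp point (between the pads) lies 19 mm behind it; z points along the fingers, y is the line along which they close (so a half turn about z gives the same grasp; the last joint's range is limited). The gripper opens to 88 mm and grips with 3 to 60 N. Pads are 20 mm wide; open, the fingers measure 115 mm over their backs; the gripper's body (75 mm by 178 mm) begins 61 mm behind the grasp point.
Start: joints at [1.222, 0.359, 1.51, -0, 1.272, -0.115], TCP at [0.139, 0.584, 0.223] pointing down, gripper open.
Joint ranges: [-2.97, 2.97], [-1.01, 2.36], [0.21, 2.38], [-0.96, 4.11], [0.2, 2.71], [-2.98, 2.98]. Speed limits (rad/s): [2.39, 2.39, 3.14, 3.14, 3.14, 3.14].

INTERFACE

Orientations are given as a unit quaternion [w, x, y, z].
In Python, from bench import env, imaging gives the robot as it stands.
- The arm moves only by the tool step_arm, never from a script. Its argument "deltas" is one flat list of numbers, 6 for each row, row after row: the shift along the tool's x, y, z in units of 0.08 m (1.0 is 0.08 m), then the turn, a rotation vector about the tool's x, y, z in units of 0.5 rad (1.0 is 0.5 rad). In form: [x, y, z, wx, wy, wz, x, y, z, wx, wy, wz, ...]. A call has 1 to 10 rows; each row is the pose to reach, as a shift and turn from the pose commanded when the call began, along the tool's axes at that moment; what a row does not reach only later rows make up. A row lasts 1/12 s, in which the tool goes at most 41.7 mm and 7.16 degrees, less where a joint would pass 70% of its speed; a pose out of reach is approached as far as the arm can. A call with a number of a shift or a turn outside -1 to 1 is refused whole. A call with a gripper value outside its range is refused whole. "grip" is the opening in per cent of the stroke, from 0 (shut) to 100 (fully open), set as the call begins (left out, the last holds). The fingers move at their own pace and stop on an object; "force" is the grip in N (left out, the last holds). Time passes only in rows, so rows that repeat a pose let the fingers close. It gives the time, the measured TCP pose, the force, the opening and the grip force at its end, in the units of the state.
- env.sense(): the state, without advancing time (a new reading comes with each control period).
- imaging.read_camera(name): name is "side" or "top"; returns (picture, depth): 400x640x3 uint8, blue, green, red; 400x640 float32, m along the optical axis (not along the pixel's ray), 0 where there is no reading.
- imaging.camera_info(name): a dict with "fx", "fy", "cx", "cy" (pixels), "eye" and "rotation" of the camera in the world. Camera axes: x right, y up, looking along -z (the intrinsics and any distortion apply to the point x, -y, -z); pixel columns grow to the right and rows downward; lengths in m; the calibration is good to about 2 mm. A picture is of the moment at which its call begins. camera_info takes no time and is no camera call.
- env.close_job(): hands the job in; it is judged then, once.
The state is a dict: "time_s": time; "joint_pos": joint angles; "qd": joint speeds; "effort": joint torques, N m; "ee_pos": TCP position; "ee_rot": TCP orientation; "force": force on the tool from outside, world axes, zero at the start; "torque": the same for the moment, N m; "grip_width": finger opening in m; "finger_force": force on a finger pad.
Only numpy, scipy, OpenCV 4.12 (cv2) and the standard library are available. Lean on these libraries where they do the work, as an engineer would, in place of code of your own. Each camera call takes 0.05 s, during which the arm holds its last target. There are 200 camera calls.

TASK

Load the insulating-oil tester without picking anything up: with the fingertips, gently push the clear glass oil cell along the bench, in between the two white guide rails of the test bay, until it stands square and fully home against the rubber stops with its terminals in the brass contact forks. Then push the yellow-framed safety gate round until it is fully shut across the front of the cell, against the black switch post. Never lift or tip the cell, and leave the oil sample bottle, the amber vial and the gap gauge where they are.

Things in the scene. Friction and masses are not known exactly. Their poses are not given: they have to be found in the camera images.
- cell: Clear glass cell, open box 67 mm deep (its x), 104 mm wide (its y), 98 mm high, strap over its mouth to 103 mm, about 0.8 kg, brass electrodes inside. A round yellow terminal, 18 mm across, sticks 9 mm out of the middle of each short (+y, -y) side, 63 mm up. Loose on the bench; origin at the centre of its underside, z up. Pushed lower than 45 mm it slides (5 to 10 N) without tipping.
- bay: Test bay, fixed on the bench. Origin on the bench under the centre of the cell when fully home (cell and bay axes then parallel); +x is the way the cell goes home, +y left, z up. Two white guide rails, 26 mm high, along x from -68 to +48 mm, 111 mm between inner faces. Beside them (x 30, y +-85 mm) ribbed insulators with brass forks, 108 mm high; behind, a cream housing 200 mm wide, 116 mm high.
- gate (a joint): Angle of the safety gate: clear panel in a yellow frame, 8 mm thick, 30 to 102 mm above the bench, reaching 183 mm from its upright hinge. 0 rad is shut: along the bay's -y from the hinge, free end against the black switch post, 4 mm in front of a docked cell. At 1.57 it points along bay -x, beyond that out to the left (starts 1.95 to 2.4). Light hinge friction, 0.06 N m; stays where left.
- gate_hinge (a point): Axis of the gate's hinge, at bay x = -41.5, y = +85 mm, 66 mm above the bench.
- gate_tip (a point): Middle of the upright bar at the gate's free end, 178 mm from the hinge axis, 66 mm up. To shut the gate, push on the face turned away from the bay's entrance (the face that looks at the robot once shut), sweeping round the hinge towards the robot and on to the right.
- oil_sample: Clear sample bottle with a black cap, 60 mm across, 110 mm high, standing to the right of the bay; leave it alone. Origin at the centre of its underside.
- amber_vial: Amber vial with a black cap, 34 mm across, 72 mm high, standing to the left of the bay; leave it alone. Origin at the centre of its underside.
- gap_gauge: Brass-coloured gap gauge, a 15 mm thick rod 56 mm long, lying to the right in front of the bay; leave it alone. Origin at its middle, on the bench.
- electrode_arm: Electrode stand, fixed, right of the work; only an obstacle. Base plate 115 by 150 mm; rod 364 mm high at x +64, y -14 mm of its origin; arm and electrode reach 90 mm towards the robot and 86 mm to the right, up to 360 mm high. Origin on the bench.
- bay_mouth (a point): On the bench, middle of the bay's entrance, 108 mm in front of the bay's origin (bay x = -108 mm). Here the flared ends of the white rails are about 140 mm apart; they narrow to 111 mm at bay x = -68 mm. The rails are slippery plastic, so a cell pushed a few mm off line slides in.
- bay_stops (a point): Midway between the two rubber stop pads (18 mm across, bay y = +-30 mm), 30 mm up, on the plane where they stop the far face of the cell (bay x = +34 mm).

How it is judged:
On the way, in this order (a step that is already met when the one before it is completed fails the run):
1. the cell stands square and fully home between the rails, against the stops (x of cell in the frame of bay between -0.004 and 0.004 m and y of cell in the frame of bay between -0.006 and 0.006 m and angle between the x axis of cell and the x axis of bay, either way round below 0.06 rad and angle between cell's own z axis and vertical below 0.04 rad and value of joint gate above 0.5 rad), for 0.2 s.
2. the safety gate is shut (value of joint gate below 0.04 rad), for 0.2 s.
At the end, for the whole second after the job is handed in: The cell stands flat on the bench within 4 mm of its stops, within 6 mm of the middle of the rails and square within 0.06 rad, at rest, and the gate is shut to within 0.04 rad (7 mm at its free end) (x of cell in the frame of bay between -0.004 and 0.004 m and y of cell in the frame of bay between -0.006 and 0.006 m and angle between the x axis of cell and the x axis of bay, either way round below 0.06 rad and angle between cell's own z axis and vertical below 0.04 rad and value of joint gate below 0.04 rad and height (world z) of cell below 0.003 m and linear speed of cell below 0.01 m/s); the robot touches nothing.
It fails at once if the cell is lifted off the bench (its underside more than 8 mm up) (height (world z) of cell above 0.008 m).
It fails at once if the cell is tipped by more than 0.2 rad (angle between cell's own z axis and vertical above 0.2 rad).
It fails at once if the cell is shoved hard: more than 60 N against the bay, or faster than 0.35 m/s (contact force between cell and bay above 60 N or linear speed of cell above 0.35 m/s).
It fails at once if the sample bottle, the amber vial or the gap gauge is moved by more than 15 mm (distance of any of oil_sample, amber_vial, gap_gauge from where it was at the start of the episode above 0.015 m).
It also fails if it takes over 72 s, if anything falls off the work surface, if the arm or the gripper's body presses on something with over 40 N, if the wrist force passes 120 N, or if a joint passes its speed limit or range.

## Working session

There is one attempt and no reset: what is moved stays moved. The work goes in short steps, Python scripts to look and compute and a tool call to move; the robot and the scene stay as the last step left them, time stands still between calls to the robot, and variables do not carry over. Pictures are saved under pics/ and viewed, at most 10 in all, crops included, and the job is handed in when it is done.

Besides the shell and the picture viewer there is one more tool, called after "Emit:" by a JSON object that holds its "api" and its "payload", one argument or row to a line. step_arm: Moves the arm, as the interface text tells. Its arguments: {"type":"object","properties":{"deltas":{"type":"array"},"grip":{"type":"number"},"force":{"type":"number"}},"required":["deltas"]}

```bash
mkdir -p pics
cat > h.py <<'E'
import numpy as np, cv2
from bench import env, imaging
from scipy.spatial.transform import Rotation as R
def cam(n):
    i=imaging.camera_info(n); return i
def pt(n,u,v,d):
    i=cam(n); p=np.array([(u-i["cx"])/i["fx"],-(v-i["cy"])/i["fy"],-1.0])
    return np.array(i["eye"])+np.array(i["rotation"])@(p*d)
def onz(n,u,v,z):
    i=cam(n); p=np.array(i["rotation"])@np.array([(u-i["cx"])/i["fx"],-(v-i["cy"])/i["fy"],-1.0])
    e=np.array(i["eye"]); return e+p*(z-e[2])/p[2]
def proj(n,P):
    i=cam(n); q=np.array(i["rotation"]).T@(np.array(P)-np.array(i["eye"]))
    return i["cx"]+i["fx"]*q[0]/-q[2], i["cy"]-i["fy"]*q[1]/-q[2]
E
python3 - <<'E'
from h import *
for n in("top","side"):
    p,d=imaging.read_camera(n); cv2.imwrite(f"pics/{n}0.png",p); np.save(f"{n}0.npy",d)
    print(cam(n))
print(env.sense())
E
```

```text
{'fx': 400.09556894978283, 'fy': 400.09556894978283, 'cx': 320.97269815742504, 'cy': 198.2082478936848, 'eye': array([ 0.49778399, -0.00941439,  1.27534389]), 'rotation': array([ 0.71444789,  0.0303139 , -0.02168616, -0.6986952 ])}
{'fx': 385.9421757287313, 'fy': 385.9421757287313, 'cx': 321.28006715238877, 'cy': 200.70324082342287, 'eye': array([0.06382674, 0.15956682, 0.78134554]), 'rotation': array([-0.57004347, -0.17838852,  0.25244311,  0.76124927])}
{'time_s': 0.1, 'joint_pos': array([ 1.22190096e+00,  3.59425680e-01,  1.51131960e+00, -4.68794959e-05,
        1.27249794e+00, -1.15106460e-01]), 'qd': array([ 0.00180783, -0.00037895, -0.00358082, -0.0012354 ,  0.00179929,
        0.00045842]), 'effort': array([ 1.54524273e-04, -5.16355169e+01, -2.71403235e+01,  6.77859108e-02,
        2.77427444e-02, -1.40949354e-05]), 'ee_pos': array([0.13881247, 0.58308107, 0.22189975]), 'ee_rot': array([-1.67954675e-04,  1.16621524e-01,  9.93176086e-01, -8.08322517e-04]), 'force': array([0.44651824, 0.19217166, 0.54333268]), 'torque': array([ 0.02804375, -0.01355615, -0.01925487]), 'finger_force': 0.0, 'grip_width': 0.087790720154257}
```

Rotation is a quaternion; I'll adapt.

```bash
sed -i 's/    i=imaging.camera_info(n); return i/    i=imaging.camera_info(n); q=i["rotation"]; i["rotation"]=R.from_quat([q[1],q[2],q[3],q[0]]).as_matrix(); return i/' h.py
```

```text
(no output)
```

View pics/top0.png

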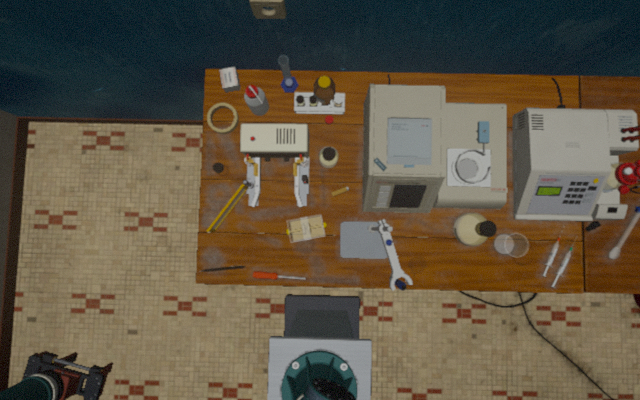

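View pics/side0.png

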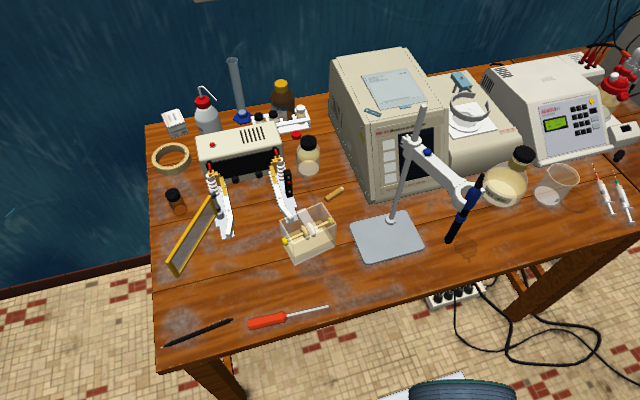

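The top view shows the bay at about (275,165), the cell at (306,229), the gate from about (248,183) to (210,231), the gauge at (340,190), and the stand at (365,240). Next I'll enlarge both views.

Run:
```python
from h import *
p=cv2.imread("pics/top0.png"); cv2.imwrite("pics/topc.png",cv2.resize(p[115:255,200:350],None,fx=5,fy=4.2857 and 4.28,interpolation=cv2.INTER_CUBIC)[:600])
p=cv2.imread("pics/side0.png"); cv2.imwrite("pics/sidec.png",cv2.resize(p[125:285,160:360],None,fx=3.75,fy=3.75,interpolation=cv2.INTER_CUBIC))
```

```text
(no output)
```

View pics/topc.png

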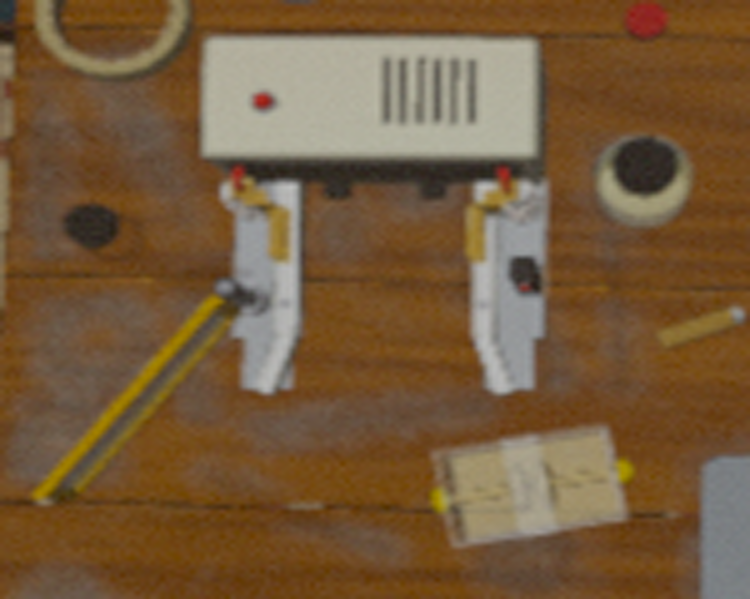

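View pics/sidec.png

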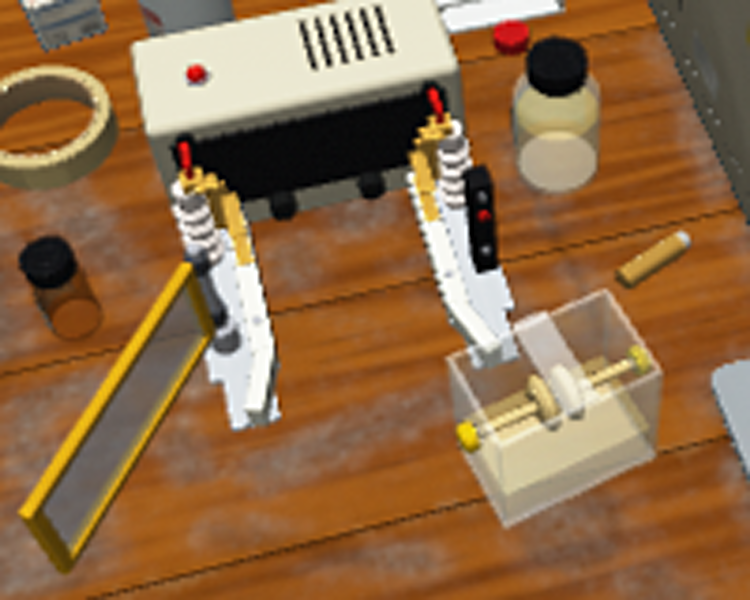

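Run:
```python
from h import *
np.set_printoptions(precision=4,suppress=True)
def c(px,py,z): return onz("top",200+px/5,115+py/4.28,z)
def s(px,py,z): return onz("side",160+px/3.75,125+py/3.75,z)
for k,a in dict(cellTL=(432,452,.098),TR=(610,427,.098),BR=(628,520,.098),BL=(457,547,.098),tL=(438,499,.063),tR=(624,470,.063),
 rLtop=(300,190,.026),rLbot=(300,325,.026),rRtop=(471,215,.026),rRbot=(471,325,.026),flL=(275,390,.026),flR=(503,390,.026),
 hFL=(203,158,.116),hFR=(538,160,.116),hBL=(203,38,.116),hBR=(538,38,.116),hinge=(228,288,.105),tip=(42,497,.102),vial=(90,226,.072),bottle=(645,165,.110),gg1=(665,338,.0075),gg2=(738,315,.0075),standTL=(702,460,.01)).items(): print(k,c(*a))
for k,a in dict(TL=(449,362,.098),TR=(608,291,.098),BR=(661,375,.098),BL=(505,452,.06),tL=(467,436,.063),tR=(640,360,.063),hFL=(150,140,.116),hFR=(462,70,.116),tip=(22,514,.102),flL=(258,412,.026),flR=(490,350,.026)).items(): print('s',k,s(*a))
```

```text
cellTL [0.5161 0.1061 0.098 ]
TR [0.5356 0.0018 0.098 ]
BR [ 0.4722 -0.0102  0.098 ]
BL [0.4515 0.0896 0.098 ]
tL [0.4836 0.105  0.063 ]
tR [ 0.5066 -0.007   0.063 ]
rLtop [0.7084 0.2023 0.026 ]
rLbot [0.6084 0.1989 0.026 ]
rRtop [0.6921 0.0937 0.026 ]
rRbot [0.6107 0.0914 0.026 ]
flL [0.5603 0.213  0.026 ]
flR [0.5635 0.07   0.026 ]
hFL [0.7142 0.2449 0.116 ]
hFR [0.7169 0.048  0.116 ]
hBL [0.7979 0.248  0.116 ]
hBR [0.8018 0.0501 0.116 ]
hinge [0.6261 0.2291 0.105 ]
tip [0.4801 0.3338 0.102 ]
vial [0.6722 0.3216 0.072 ]
bottle [ 0.7158 -0.0148  0.11  ]
gg1 [ 0.6054 -0.0308  0.0075]
gg2 [ 0.6235 -0.0769  0.0075]
standTL [ 0.5154 -0.0559  0.01  ]
s TL [0.5086 0.1062 0.098 ]
s TR [0.531  0.0064 0.098 ]
s BR [ 0.4675 -0.0055  0.098 ]
s BL [0.4653 0.0864 0.06  ]
s tL [0.4797 0.1049 0.063 ]
s tR [ 0.5016 -0.0052  0.063 ]
s hFL [0.7038 0.2458 0.116 ]
s hFR [0.7098 0.0498 0.116 ]
s tip [0.4757 0.3391 0.102 ]
s flL [0.5522 0.2192 0.026 ]
s flR [0.5571 0.074  0.026 ]
```

```bash
cat > plan.py <<'E'
from h import *
def down(yaw, tilt=0.0, tdir=None):
    """tool z down, tool y at world angle yaw; tilt: tip leads along world angle tdir"""
    y=np.array([np.cos(yaw),np.sin(yaw),0]); z=np.array([0,0,-1.]); x=np.cross(y,z)
    r=R.from_matrix(np.stack([x,y,z],1))
    if tilt: # rotate so tool z gains +tdir component
        d=np.array([np.cos(tdir),np.sin(tdir),0]); r=R.from_rotvec(np.cross(z,d)*tilt)*r
    return r
def sensed():
    s=env.sense(); q=s["ee_rot"]; return np.array(s["ee_pos"]),R.from_quat([q[1],q[2],q[3],q[0]])
def step(p,r,P,Q):
    """one call towards P,Q (clipped proportionally); prints the row, returns new commanded pose"""
    d=r.inv().apply(np.array(P)-p)/.08; w=(r.inv()*Q).as_rotvec()/.5
    k=max(1,np.abs(d).max(),np.abs(w).max()); a=np.round(np.r_[d,w]/k,3)
    n=int(max(np.ceil(np.linalg.norm(a[:3]*.08)/.0417),np.ceil(np.linalg.norm(a[3:]*.5)/.125)))
    p2=p+r.apply(a[:3]*.08); r2=r*R.from_rotvec(a[3:]*.5)
    print(a.tolist(),"rows>=",n,"->",p2.round(4)); return p2,r2,k
def go(p,r,P,Q):
    while True:
        p,r,k=step(p,r,P,Q)
        if k<=1: return p,r
E
python3 - <<'E'
from plan import *
d=np.load("side0.npy")
for k,(u,v) in dict(hinge=(212,196),hingeTop=(213,195),post=(288,172),post2=(287,171),ins=(205,172),rodtop=(420,108),armend=(478,190),eltip=(448,238)).items():
    print(k,pt("side",u,v,d[v,u]).round(3))
p,r=sensed(); p,r=go(p,r,[.35,.35,.20],down(.6)); go(p,r,[.509,-.03,.15],down(.2))
E
```

```text
hinge [0.618 0.234 0.094]
hingeTop [0.616 0.231 0.099]
post [0.642 0.056 0.091]
post2 [0.644 0.058 0.093]
ins [0.714 0.244 0.07 ]
rodtop [ 0.496 -0.149  0.355]
armend [ 0.353 -0.2    0.291]
eltip [ 0.354 -0.193  0.141]
[-1.0, -0.685, 0.085, -0.001, 0.0, 0.455] rows>= 3 -> [0.2039 0.5112 0.2152]
[-1.0, -0.392, 0.076, -0.001, 0.0, 0.402] rows>= 3 -> [0.2616 0.4475 0.2091]
[-1.0, -0.174, 0.071, -0.001, 0.001, 0.381] rows>= 2 -> [0.3161 0.3874 0.2035]
[-0.63, 0.011, 0.044, -0.0, -0.0, 0.236] rows>= 2 -> [0.35 0.35 0.2 ]
[-1.0, -0.206, 0.124, -0.0, -0.0, 0.159] rows>= 2 -> [0.3815 0.2746 0.1901]
[-1.0, -0.125, 0.122, -0.0, -0.0, 0.156] rows>= 2 -> [0.4126 0.2003 0.1803]
[-1.0, -0.046, 0.121, -0.0, -0.0, 0.156] rows>= 2 -> [0.4436 0.1264 0.1706]
[-1.0, 0.032, 0.122, -0.0, -0.0, 0.155] rows>= 2 -> [0.4745 0.0526 0.1608]
[-1.0, 0.109, 0.122, -0.0, -0.0, 0.157] rows>= 2 -> [ 0.5055 -0.0217  0.1511]
[-0.111, 0.021, 0.013, -0.0, -0.0, 0.017] rows>= 1 -> [ 0.509 -0.03   0.15 ]
```

Emit:
{"api": "step_arm", "payload": {
  "deltas": [-1,-0.68,0.08,0,0,0.45,-1,-0.68,0.08,0,0,0.45,-1,-0.68,0.08,0,0,0.45,-1,-0.68,0.08,0,0,0.45],
  "grip": 34
}}

```text
time_s: 0.43
ee_pos: [0.2056, 0.5094, 0.2156]
ee_rot: [0.0, 0.228, 0.974, -0.001]
force: [-0.1, 1.2, 0.2]
grip_width: 0.0646
finger_force: 0.0
```

Emit:
{"api": "step_arm", "payload": {
  "deltas": [-1,-0.39,0.08,0,0,0.4,-1,-0.39,0.08,0,0,0.4,-1,-0.39,0.08,0,0,0.4,-1,-0.39,0.08,0,0,0.4]
}}

```text
time_s: 0.77
ee_pos: [0.2628, 0.4482, 0.2097]
ee_rot: [-0.0, 0.324, 0.946, -0.0]
force: [-0.5, 0.1, -0.5]
grip_width: 0.0382
finger_force: 0.0
```

Emit:
{"api": "step_arm", "payload": {
  "deltas": [-1,-0.17,0.07,0,0,0.38,-1,-0.17,0.07,0,0,0.38,-1,-0.17,0.07,0,0,0.38,-1,-0.17,0.07,0,0,0.38]
}}

```text
time_s: 1.1
ee_pos: [0.3174, 0.3896, 0.2043]
ee_rot: [-0.0, 0.412, 0.911, 0.0]
force: [-0.4, 0.8, 1.1]
grip_width: 0.0296
finger_force: 0.0
```

Emit:
{"api": "step_arm", "payload": {
  "deltas": [-0.63,0.01,0.04,0,0,0.24,-0.63,0.01,0.04,0,0,0.24,-0.63,0.01,0.04,0,0,0.24,-0.63,0.01,0.04,0,0,0.24]
}}

```text
time_s: 1.43
ee_pos: [0.3502, 0.3532, 0.2011]
ee_rot: [-0.001, 0.465, 0.885, 0.0]
force: [-0.8, 0.3, 0.2]
grip_width: 0.0299
finger_force: 0.0
```

Emit:
{"api": "step_arm", "payload": {
  "deltas": [-1,-0.2,0.12,0,0,0.16,-1,-0.2,0.12,0,0,0.16,-1,-0.2,0.12,0,0,0.16,-1,-0.2,0.12,0,0,0.16]
}}

```text
time_s: 1.77
ee_pos: [0.3827, 0.2769, 0.1914]
ee_rot: [-0.001, 0.501, 0.865, -0.0]
force: [-0.8, 0.5, 0.3]
grip_width: 0.0298
finger_force: 0.0
```

Emit:
{"api": "step_arm", "payload": {
  "deltas": [-1,-0.12,0.12,0,0,0.16,-1,-0.12,0.12,0,0,0.16,-1,-0.12,0.12,0,0,0.16,-1,-0.12,0.12,0,0,0.16]
}}

```text
time_s: 2.1
ee_pos: [0.4148, 0.2033, 0.1819]
ee_rot: [-0.0, 0.535, 0.845, 0.0]
force: [-0.1, 0.6, 0.7]
grip_width: 0.0299
finger_force: 0.0
```

Emit:
{"api": "step_arm", "payload": {
  "deltas": [-1,-0.05,0.12,0,0,0.16,-1,-0.05,0.12,0,0,0.16,-1,-0.05,0.12,0,0,0.16,-1,-0.05,0.12,0,0,0.16]
}}

```text
time_s: 2.43
ee_pos: [0.4456, 0.1296, 0.1724]
ee_rot: [-0.0, 0.569, 0.823, 0.0]
force: [-0.2, 0.6, -0.0]
grip_width: 0.0301
finger_force: 0.0
```

Emit:
{"api": "step_arm", "payload": {
  "deltas": [-1,0.03,0.12,0,0,0.16,-1,0.03,0.12,0,0,0.16,-1,0.03,0.12,0,0,0.16,-1,0.03,0.12,0,0,0.16]
}}

```text
time_s: 2.77
ee_pos: [0.4762, 0.0559, 0.1627]
ee_rot: [-0.0, 0.601, 0.799, 0.0]
force: [0.2, -0.4, -0.7]
grip_width: 0.0297
finger_force: 0.0
```

Emit:
{"api": "step_arm", "payload": {
  "deltas": [-1,0.11,0.1,0,0,0.16,-1,0.11,0.1,0,0,0.16,-1,0.11,0.1,0,0,0.16,-1,0.11,0.1,0,0,0.16]
}}

```text
time_s: 3.1
ee_pos: [0.5069, -0.0183, 0.1547]
ee_rot: [-0.0, 0.632, 0.775, 0.0]
force: [0.1, 0.1, -0.2]
grip_width: 0.0297
finger_force: 0.0
```

Run:
```python
from plan import *
p,r=sensed(); p,r=go(p,r,[.510,-.038,.15],down(.2)); go(p,r,[.510,-.038,.037],down(.2))
```

```text
[-0.249, -0.011, 0.059, -0.0, -0.002, 0.004] rows>= 1 -> [ 0.51  -0.038  0.15 ]
[0.0, 0.0, 1.0, -0.0, 0.0, -0.0] rows>= 2 -> [ 0.51  -0.038  0.07 ]
[0.0, 0.0, 0.412, -0.0, 0.0, -0.0] rows>= 1 -> [ 0.51  -0.038  0.037]
```

Emit:
{"api": "step_arm", "payload": {
  "deltas": [-0.25,0,0.06,0,0,0,-0.25,0,0.06,0,0,0,-0.25,0,0.06,0,0,0]
}}

```text
time_s: 3.35
ee_pos: [0.5097, -0.037, 0.1498]
ee_rot: [-0.001, 0.632, 0.775, 0.0]
force: [-0.5, -0.1, -0.8]
grip_width: 0.0293
finger_force: 0.0
```

Emit:
{"api": "step_arm", "payload": {
  "deltas": [0,0,0.5,0,0,0,0,0,1,0,0,0,0,0,1,0,0,0]
}}

```text
time_s: 3.6
ee_pos: [0.5052, -0.0362, 0.0649]
ee_rot: [-0.005, 0.632, 0.775, -0.002]
force: [-0.6, 1.0, 0.8]
grip_width: 0.0297
finger_force: 0.0
```

Emit:
{"api": "step_arm", "payload": {
  "deltas": [0,0,0.2,0,0,0,0,0,0.41,0,0,0,0,0,0.41,0,0,0]
}}

```text
time_s: 3.85
ee_pos: [0.5088, -0.0375, 0.0364]
ee_rot: [-0.002, 0.632, 0.775, -0.001]
force: [-0.8, 0.6, 0.8]
grip_width: 0.0297
finger_force: 0.0
```

Run:
```python
from h import *
p,d=imaging.read_camera("side"); cv2.imwrite("pics/s1.png",cv2.resize(p[150:290,200:400],None,fx=4,fy=4,interpolation=cv2.INTER_CUBIC)); print(env.sense()["ee_pos"])
```

```text
[ 0.50945419 -0.03782345  0.03745566]
```

View pics/s1.png

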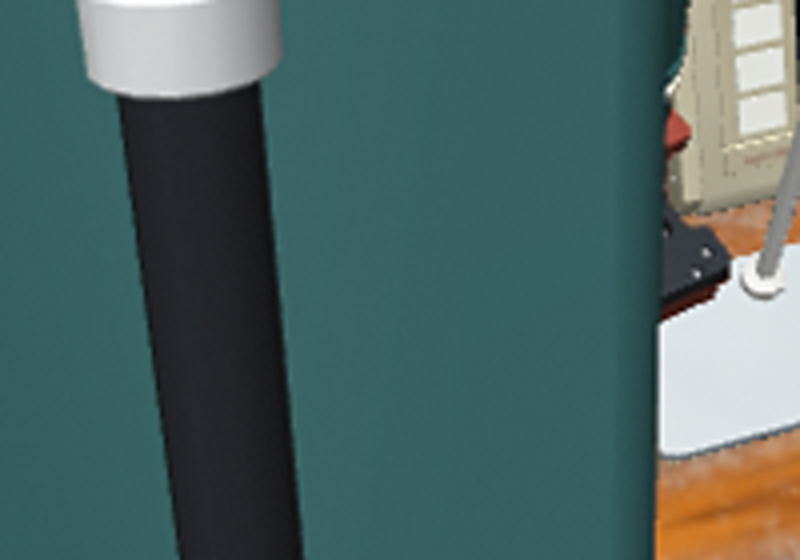

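Run:
```python
from plan import *
p,r=sensed(); p,r=go(p,r,[.505,.021,.037],down(.12)); go(p,r,[.4965,.079,.037],down(.025))
```

```text
[0.731, 0.094, 0.006, -0.005, -0.002, 0.166] rows>= 2 -> [0.505 0.021 0.037]
[0.733, -0.019, 0.001, 0.0, -0.0, 0.19] rows>= 2 -> [0.4965 0.079  0.037 ]
```

Emit:
{"api": "step_arm", "payload": {
  "deltas": [0.07,0.0,0,0,0,0,0.14,0.01,0,0,0,0,0.22,0.02,0,0,0,0,0.29,0.03,0,0,0,0,0.36,0.04,0,0,0,0.03,0.44,0.05,0,0,0,0.06,0.51,0.06,0,0,0,0.09,0.58,0.07,0,0,0,0.12,0.66,0.08,0,0,0,0.15,0.73,0.09,0,0,0,0.17]
}}

```text
time_s: 4.73
ee_pos: [0.5061, 0.0189, 0.038]
ee_rot: [0.001, 0.664, 0.747, -0.0]
force: [-1.7, -7.4, 2.9]
grip_width: 0.0298
finger_force: 3.3
```

Run:
```python
from plan import *
p,d=imaging.read_camera("top"); cv2.imwrite("pics/t1.png",cv2.resize(p[115:255,200:350],None,fx=5,fy=4.28,interpolation=cv2.INTER_CUBIC))
p,r=sensed(); print(p); go(p,r,[.4965,.079,.037],down(.025))
```

```text
[0.50604188 0.01996359 0.0379221 ]
[0.747, -0.032, 0.011, 0.002, 0.002, 0.184] rows>= 2 -> [0.4965 0.079  0.037 ]
```

View pics/t1.png

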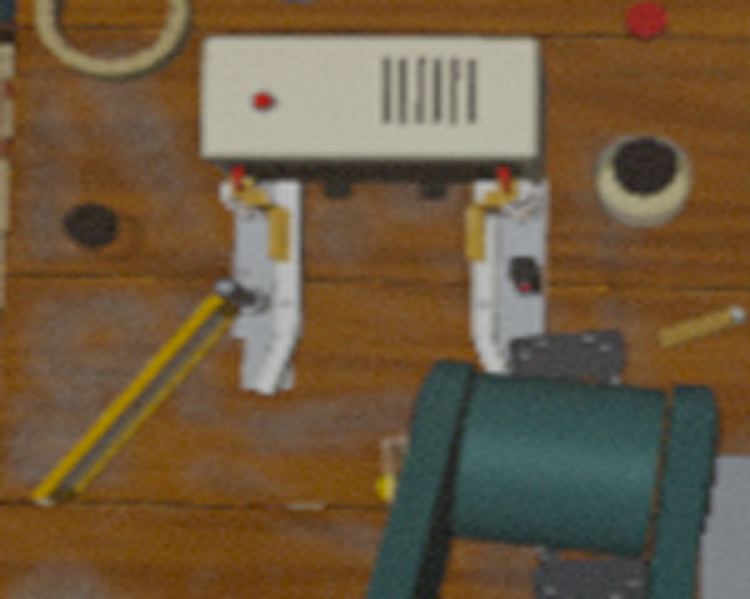

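The cell has moved left: its left terminal is at crop (385,488), and everything else is undisturbed. I'll keep pushing.

Emit:
{"api": "step_arm", "payload": {
  "deltas": [0.07,0,0,0,0,0.02,0.15,0,0,0,0,0.04,0.22,-0.01,0,0,0,0.06,0.3,-0.01,0,0,0,0.08,0.37,-0.01,0,0,0,0.1,0.45,-0.02,0,0,0,0.12,0.52,-0.02,0,0,0,0.14,0.6,-0.02,0,0,0,0.16,0.67,-0.03,0,0,0,0.18,0.74,-0.03,0,0,0,0.19]
}}

```text
time_s: 5.62
ee_pos: [0.4974, 0.0774, 0.0379]
ee_rot: [0.001, 0.699, 0.715, 0.0]
force: [0.3, -7.1, 4.0]
grip_width: 0.0299
finger_force: 3.4
```

Emit:
{"api": "step_arm", "payload": {
  "deltas": [0,0,0,0,0,0,-0.3,0,0,0,0,0,-0.6,0,0,0,0,0,-0.6,0,-0.5,0,0,0,-0.6,0,-1,0,0,0,-0.6,0,-1,0,0,0]
}}

```text
time_s: 6.12
ee_pos: [0.5019, 0.0295, 0.1229]
ee_rot: [0.003, 0.699, 0.715, 0.003]
force: [0.8, -1.0, -0.5]
grip_width: 0.03
finger_force: 0.0
```

Run:
```python
from plan import *
p,r=sensed(); print(p); p,r=go(p,r,[.40,.02,.17],down(.025));go(p,r,[.41,.10,.17],down(1.595))
```

```text
[0.5018792  0.02948786 0.12287416]
[-0.072, -1.0, -0.473, 0.015, 0.001, -0.006] rows>= 3 -> [0.4217 0.022  0.16  ]
[-0.019, -0.271, -0.126, 0.004, -0.0, -0.001] rows>= 1 -> [0.4  0.02 0.17]
[0.317, 0.048, -0.0, 0.0, -0.0, -1.0] rows>= 4 -> [0.4032 0.0454 0.17  ]
[0.256, 0.194, -0.0, 0.0, -0.0, -1.0] rows>= 4 -> [0.4064 0.0709 0.17  ]
[0.132, 0.293, -0.0, 0.0, -0.0, -1.0] rows>= 4 -> [0.4095 0.0964 0.17  ]
[-0.004, 0.045, -0.0, 0.0, -0.0, -0.14] rows>= 1 -> [0.41 0.1  0.17]
```

Emit:
{"api": "step_arm", "payload": {
  "deltas": [-0.07,-0.5,-0.47,0,0,0,-0.07,-1,-0.47,0,0,0,-0.07,-1,-0.47,0,0,0,-0.07,-1,-0.47,0,0,0],
  "grip": 68
}}

```text
time_s: 6.45
ee_pos: [0.4143, 0.023, 0.1548]
ee_rot: [-0.001, 0.699, 0.715, -0.001]
force: [-0.2, -0.1, -0.5]
grip_width: 0.053
finger_force: 0.0
```

Emit:
{"api": "step_arm", "payload": {
  "deltas": [-0.02,-0.27,-0.13,0,0,0,-0.02,-0.27,-0.13,0,0,0]
}}

```text
time_s: 6.62
ee_pos: [0.3946, 0.0207, 0.1655]
ee_rot: [-0.0, 0.699, 0.715, -0.0]
force: [0.1, 0.3, -0.1]
grip_width: 0.0595
finger_force: 0.0
```

Emit:
{"api": "step_arm", "payload": {
  "deltas": [0.3,0.05,0,0,0,-0.25,0.3,0.05,0,0,0,-0.5,0.3,0.05,0,0,0,-0.75,0.3,0.05,0,0,0,-1,0.3,0.05,0,0,0,-1]
}}

```text
time_s: 7.03
ee_pos: [0.4014, 0.0448, 0.1647]
ee_rot: [0.0, 0.499, 0.867, 0.0]
force: [-0.0, 0.0, 0.0]
grip_width: 0.0597
finger_force: 0.0
```

Emit:
{"api": "step_arm", "payload": {
  "deltas": [0.26,0.2,0,0,0,-0.25,0.26,0.2,0,0,0,-0.5,0.26,0.2,0,0,0,-0.75,0.26,0.2,0,0,0,-1,0.26,0.2,0,0,0,-1]
}}

```text
time_s: 7.45
ee_pos: [0.4044, 0.0708, 0.1647]
ee_rot: [0.0, 0.271, 0.963, 0.0]
force: [0.1, -0.2, 0.1]
grip_width: 0.0596
finger_force: 0.0
```

Emit:
{"api": "step_arm", "payload": {
  "deltas": [0.13,0.3,0,0,0,-0.25,0.13,0.3,0,0,0,-0.5,0.13,0.3,0,0,0,-0.75,0.13,0.3,0,0,0,-1,0.13,0.3,0,0,0,-1]
}}

```text
time_s: 7.87
ee_pos: [0.4077, 0.0966, 0.1648]
ee_rot: [0.0, 0.025, 1.0, 0.0]
force: [0.2, 0.2, -1.2]
grip_width: 0.0596
finger_force: 0.0
```

Run:
```python
from plan import *
p,d=imaging.read_camera("top"); cv2.imwrite("pics/t2.png",cv2.resize(p[115:255,200:350],None,fx=5,fy=4.28,interpolation=cv2.INTER_CUBIC))
p,r=sensed(); print(p,r.as_matrix().round(2))
```

```text
[0.40753012 0.09655027 0.16485095] [[-1.    0.06  0.  ]
 [ 0.06  1.    0.  ]
 [-0.    0.   -1.  ]]
```

View pics/t2.png

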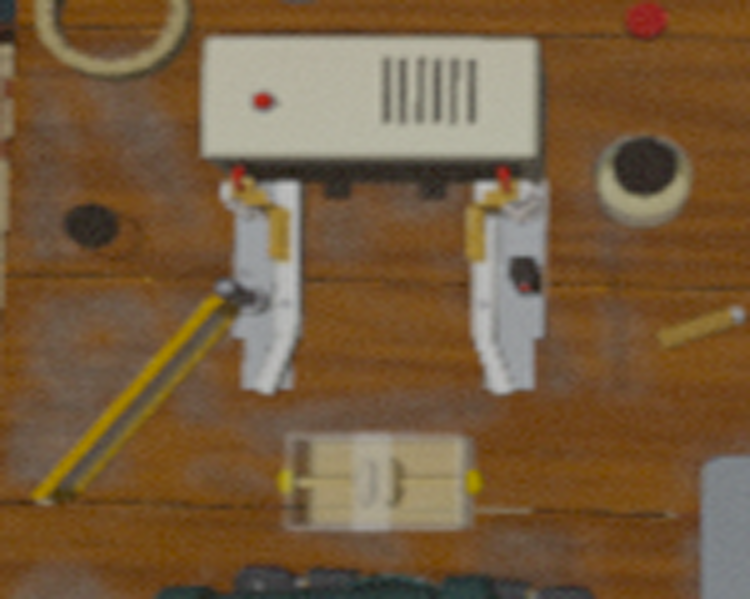

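The cell is now square, with its terminals at (285,481) and (474,482).

Run:
```python
from plan import *
def c(px,py,z): return onz("top",200+(px+.5)/5-.5,115+(py+.5)/4.28-.5,z)
tl,tr=c(285,481,.063),c(474,482,.063); k=[c(x,y,.098) for x,y in((287,434),(472,434),(472,527),(286,529))]
print((tl+tr)/2,np.mean(k,0),"yaw",(tl-tr)[:2], (k[0]-k[1])[:2])
a,b=c(275,390,.026),c(503,390,.026); print("mouth",(a+b)/2)
a,b=c(300,325,.026),c(471,325,.026); print("rail",(a+b)/2); a,b=c(300,215,.026),c(471,215,.026); print("rail",(a+b)/2)
a,b=c(279,235,.075),c(475,235,.075); print("forks",(a+b)/2)
```

```text
[0.49624051 0.14203615 0.063     ] [0.49668866 0.13781983 0.098     ] yaw [-0.00189459  0.11454389] [-0.00244181  0.10908553]
mouth [0.56305718 0.14279207 0.026     ]
rail [0.61073421 0.14643963 0.026     ]
rail [0.69211358 0.14895289 0.026     ]
forks [0.67011173 0.14746306 0.075     ]
```

Run:
```python
from plan import *
Q=down(1.595,.06,.025)
p,r=sensed(); p,r=go(p,r,[.42,.14,.12],Q); p,r=go(p,r,[.425,.14,.04],Q)
p,r=step(p,r,[.50,.142,.04],Q)[:2];p,r=step(p,r,[.56,.1435,.04],Q)[:2];p,r=step(p,r,[.615,.145,.04],Q)[:2]
```

```text
[-0.125, 0.551, 0.561, -0.005, -0.12, -0.161] rows>= 2 -> [0.42 0.14 0.12]
[-0.002, -0.002, 1.0, 0.0, 0.0, -0.0] rows>= 2 -> [0.425  0.14   0.0401]
[-0.0, 0.0, 0.002, 0.0, 0.0, -0.0] rows>= 1 -> [0.425 0.14  0.04 ]
[-0.936, 0.003, 0.056, 0.0, 0.0, -0.0] rows>= 2 -> [0.5   0.142 0.04 ]
[-0.749, 0.0, 0.045, 0.0, 0.0, -0.0] rows>= 2 -> [0.56   0.1435 0.04  ]
[-0.687, 0.003, 0.042, 0.0, 0.0, -0.0] rows>= 2 -> [0.615 0.145 0.04 ]
```

Emit:
{"api": "step_arm", "payload": {
  "deltas": [-0.12,0.3,0.3,0,-0.06,-0.08,-0.12,0.55,0.56,0,-0.12,-0.16,-0.12,0.55,0.56,0,-0.12,-0.16,-0.12,0.55,0.56,0,-0.12,-0.16]
}}

```text
time_s: 8.25
ee_pos: [0.4174, 0.1401, 0.1194]
ee_rot: [0.028, -0.013, 1.0, -0.001]
force: [-0.4, 0.6, -0.1]
grip_width: 0.0598
finger_force: 0.0
```

Emit:
{"api": "step_arm", "payload": {
  "deltas": [0,0,0.4,0,0,0,0,0,0.8,0,0,0,0,0,1,0,0,0,0,0,1,0,0,0,0,0,1,0,0,0]
}}

```text
time_s: 8.67
ee_pos: [0.4237, 0.1392, 0.0406]
ee_rot: [0.029, -0.014, 0.999, -0.001]
force: [-0.5, -0.3, 0.8]
grip_width: 0.0598
finger_force: 0.0
```

Emit:
{"api": "step_arm", "payload": {
  "deltas": [-0.09,0,0.005,0,0,0,-0.19,0,0.01,0,0,0,-0.28,0,0.015,0,0,0,-0.37,0,0.02,0,0,0,-0.46,0,0.03,0,0,0,-0.56,0,0.035,0,0,0,-0.65,0,0.04,0,0,0,-0.74,0,0.045,0,0,0,-0.84,0,0.05,0,0,0,-0.94,0,0.055,0,0,0]
}}

```text
time_s: 9.5
ee_pos: [0.4984, 0.1421, 0.0405]
ee_rot: [0.029, -0.016, 0.999, -0.001]
force: [-3.4, 0.2, -1.2]
grip_width: 0.0597
finger_force: 1.9
```

Run:
```python
from plan import *
p,d=imaging.read_camera("top"); cv2.imwrite("pics/t3.png",cv2.resize(p[115:255,200:350],None,fx=5,fy=4.28,interpolation=cv2.INTER_CUBIC))
Q=down(1.595,.06,.025)
p,r=sensed(); print(p); p,r=step(p,r,[.56,.1435,.04],Q)[:2];p,r=step(p,r,[.615,.145,.04],Q)[:2]
```

```text
[0.50141942 0.14232225 0.04089101]
[-0.73, -0.008, 0.057, -0.004, 0.004, 0.014] rows>= 2 -> [0.56   0.1435 0.04  ]
[-0.687, 0.002, 0.041, 0.0, 0.0, -0.0] rows>= 2 -> [0.615 0.145 0.04 ]
```

View pics/t3.png

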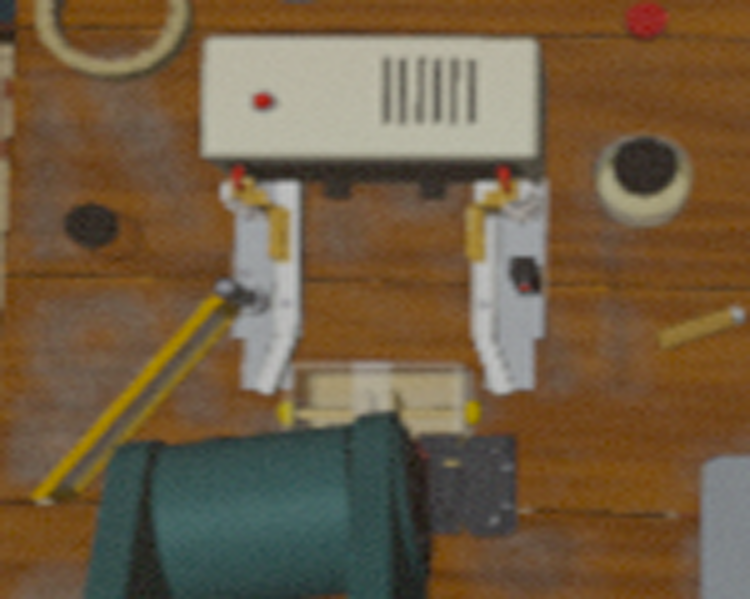

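The cell is centred in the mouth, with its terminals at (285,411) and (473,411). Continuing the push.

Emit:
{"api": "step_arm", "payload": {
  "deltas": [-0.08,0,0.005,0,0,0,-0.15,0,0.01,0,0,0,-0.22,0,0.015,0,0,0,-0.3,0,0.02,0,0,0,-0.37,0,0.03,0,0,0,-0.44,0,0.035,0,0,0,-0.52,0,0.04,0,0,0,-0.59,0,0.045,0,0,0,-0.66,0,0.05,0,0,0,-0.73,0,0.055,0,0,0]
}}

```text
time_s: 10.38
ee_pos: [0.5552, 0.1439, 0.0396]
ee_rot: [0.028, -0.016, 0.999, -0.001]
force: [-9.3, -0.8, 7.0]
grip_width: 0.0595
finger_force: 4.8
```

Emit:
{"api": "step_arm", "payload": {
  "deltas": [-0.06,0,0.003,0,0,0,-0.12,0,0.007,0,0,0,-0.18,0,0.01,0,0,0,-0.24,0,0.015,0,0,0,-0.3,0,0.018,0,0,0,-0.36,0,0.02,0,0,0,-0.42,0,0.025,0,0,0,-0.48,0,0.03,0,0,0,-0.54,0,0.033,0,0,0,-0.6,0,0.037,0,0,0]
}}

```text
time_s: 11.22
ee_pos: [0.6037, 0.1454, 0.0396]
ee_rot: [0.028, -0.016, 0.999, -0.001]
force: [-7.6, -1.2, 5.3]
grip_width: 0.0594
finger_force: 3.9
```

Run:
```python
from plan import *
p,d=imaging.read_camera("top"); cv2.imwrite("pics/t4.png",cv2.resize(p[115:255,200:350],None,fx=5,fy=4.28,interpolation=cv2.INTER_CUBIC))
print(sensed()[0],env.sense()["force"])
```

```text
[0.6055335  0.14548568 0.0397066 ] [-1.87856491  0.02760287 -0.89532382]
```

View pics/t4.png

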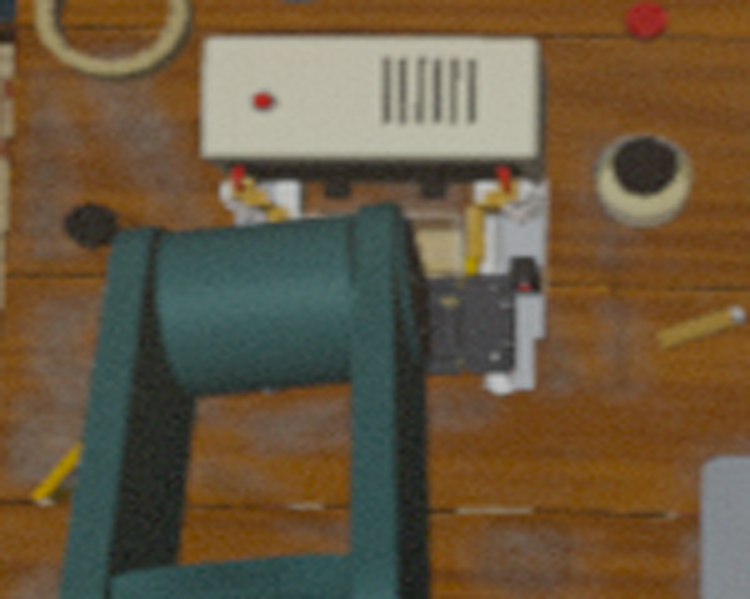

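Right terminal is entering the fork at (470,265), with about 18–20 mm still to go. I'll slow down.

Emit:
{"api": "step_arm", "payload": {
  "deltas": [-0.03,0,0,0,0,0,-0.06,0,0.003,0,0,0,-0.09,0,0.005,0,0,0,-0.12,0,0.007,0,0,0,-0.15,0,0.01,0,0,0]
}}

```text
time_s: 11.68
ee_pos: [0.6156, 0.1458, 0.0395]
ee_rot: [0.028, -0.016, 0.999, -0.001]
force: [-10.1, -0.0, 8.6]
grip_width: 0.0596
finger_force: 4.7
```

Emit:
{"api": "step_arm", "payload": {
  "deltas": [-0.015,0,0,0,0,0,-0.03,0,0.002,0,0,0,-0.045,0,0.003,0,0,0,-0.06,0,0.004,0,0,0]
}}

```text
time_s: 12.02
ee_pos: [0.6201, 0.1459, 0.0395]
ee_rot: [0.028, -0.016, 0.999, -0.001]
force: [-8.9, 0.5, 6.5]
grip_width: 0.0598
finger_force: 4.4
```

Emit:
{"api": "step_arm", "payload": {
  "deltas": [-0.012,0,0,0,0,0,-0.024,0,0.001,0,0,0,-0.036,0,0.002,0,0,0]
}}

```text
time_s: 12.27
ee_pos: [0.6234, 0.1461, 0.0395]
ee_rot: [0.028, -0.016, 0.999, -0.001]
force: [-8.8, -0.4, 6.9]
grip_width: 0.0594
finger_force: 4.4
```

Emit:
{"api": "step_arm", "payload": {
  "deltas": [-0.012,0,0,0,0,0,-0.024,0,0.001,0,0,0]
}}

```text
time_s: 12.43
ee_pos: [0.6245, 0.1461, 0.0394]
ee_rot: [0.028, -0.016, 0.999, -0.001]
force: [-10.8, -0.7, 11.5]
grip_width: 0.06
finger_force: 6.0
```

Emit:
{"api": "step_arm", "payload": {
  "deltas": [-0.012,0,0,0,0,0,-0.024,0,0.001,0,0,0]
}}

```text
time_s: 12.6
ee_pos: [0.6246, 0.1461, 0.0393]
ee_rot: [0.026, -0.016, 1.0, -0.001]
force: [-15.3, 0.4, 12.5]
grip_width: 0.0599
finger_force: 7.8
```

Emit:
{"api": "step_arm", "payload": {
  "deltas": [-0.012,0,0,0,0,0,-0.024,0,0,0,0,0,-0.024,0,0,0,0,0]
}}

```text
time_s: 12.85
ee_pos: [0.6246, 0.1461, 0.0393]
ee_rot: [0.024, -0.016, 1.0, -0.001]
force: [-18.3, -0.1, 16.8]
grip_width: 0.0599
finger_force: 9.0
```

Emit:
{"api": "step_arm", "payload": {
  "deltas": [-0.012,0,0,0,0,0,-0.024,0,0,0,0,0,-0.024,0,0,0,0,0]
}}

```text
time_s: 13.1
ee_pos: [0.6247, 0.1461, 0.0391]
ee_rot: [0.023, -0.016, 1.0, -0.001]
force: [-21.8, -0.3, 17.7]
grip_width: 0.06
finger_force: 10.8
```

```bash
cat > gate.py <<'E'
from plan import *
H=np.array([.6245,.231]); yaw=.025
def gp(th,r=.15,off=.018,z=.06):
    a=-np.pi/2-th+yaw; u=np.array([np.cos(a),np.sin(a)]); n=-np.array([-u[1],u[0]])
    return np.r_[H+r*u+off*n,z]
E
python3 - <<'E'
from gate import *
Q=down(1.595)
p,r=sensed(); p,r=go(p,r,[.546,.145,.04],r); p,r=go(p,r,[.546,.145,.17],Q)
S=gp(2.2,off=.04); print(S,gp(2.2),gp(0)); S[2]=.17; p,r=go(p,r,S,Q); S[2]=.06; go(p,r,S,Q)
E
```

```text
[0.982, 0.017, -0.056, 0.0, 0.0, 0.0] rows>= 2 -> [0.546 0.145 0.04 ]
[-0.045, -0.003, -1.0, -0.004, 0.056, 0.009] rows>= 2 -> [0.546  0.145  0.1201]
[-0.011, -0.001, -0.623, -0.002, 0.035, 0.005] rows>= 2 -> [0.546 0.145 0.17 ]
[0.52378106 0.34913423 0.06      ] [0.51128271 0.33102922 0.06      ] [0.61025523 0.08059692 0.06      ]
[0.084, 1.0, -0.0, -0.0, -0.0, 0.0] rows>= 2 -> [0.5373 0.2248 0.17  ]
[0.084, 1.0, -0.0, -0.0, -0.0, 0.0] rows>= 2 -> [0.5287 0.3046 0.17  ]
[0.047, 0.558, -0.0, -0.0, -0.0, 0.0] rows>= 2 -> [0.5238 0.3491 0.17  ]
[0.0, -0.0, 1.0, -0.0, -0.0, 0.0] rows>= 2 -> [0.5238 0.3491 0.09  ]
[0.0, -0.0, 0.375, -0.0, -0.0, 0.0] rows>= 1 -> [0.5238 0.3491 0.06  ]
```

Emit:
{"api": "step_arm", "payload": {
  "deltas": [0.1,0,0,0,0,0,0.3,0,-0.02,0,0,0,0.7,0,-0.04,0,0,0,1,0,-0.06,0,0,0,1,0,-0.06,0,0,0]
}}

```text
time_s: 13.52
ee_pos: [0.548, 0.1436, 0.0394]
ee_rot: [0.028, -0.016, 0.999, -0.001]
force: [-1.2, 0.2, -0.6]
grip_width: 0.0597
finger_force: 0.0
```

Emit:
{"api": "step_arm", "payload": {
  "deltas": [0,0,-0.4,0,0.03,0,0,0,-1,0,0.06,0,0,0,-1,0,0.12,0],
  "grip": 0
}}

```text
time_s: 13.77
ee_pos: [0.5526, 0.1447, 0.1259]
ee_rot: [0.005, -0.016, 1.0, -0.001]
force: [0.6, 0.9, 1.0]
grip_width: 0.0433
finger_force: 0.0
```

Emit:
{"api": "step_arm", "payload": {
  "deltas": [0,0,-0.65,0,0,0,0,0,-0.65,0,0,0,0,0,-0.65,0,0,0]
}}

```text
time_s: 14.02
ee_pos: [0.5528, 0.1446, 0.1759]
ee_rot: [0.005, -0.016, 1.0, -0.001]
force: [0.5, 0.0, -0.3]
grip_width: 0.0232
finger_force: 0.0
```

Run:
```python
from gate import *
p,d=imaging.read_camera("side"); cv2.imwrite("pics/s5.png",cv2.resize(p[125:285,160:360],None,fx=3.75,fy=3.75,interpolation=cv2.INTER_CUBIC))
Q=down(1.595)
p,r=sensed(); print(p)
S=gp(2.2,off=.04); S[2]=.17; p,r=go(p,r,S,Q); S[2]=.06; go(p,r,S,Q)
```

```text
[0.55079455 0.14433513 0.17358208]
[0.1, 1.0, 0.015, -0.001, 0.005, 0.005] rows>= 2 -> [0.5403 0.224  0.1722]
[0.103, 1.0, 0.016, -0.002, 0.005, 0.006] rows>= 2 -> [0.5298 0.3038 0.1708]
[0.061, 0.569, 0.009, -0.001, 0.003, 0.003] rows>= 2 -> [0.5238 0.3492 0.17  ]
[-0.0, -0.0, 1.0, 0.0, 0.0, -0.0] rows>= 2 -> [0.5238 0.3492 0.09  ]
[-0.0, -0.0, 0.375, 0.0, 0.0, -0.0] rows>= 1 -> [0.5238 0.3492 0.06  ]
```

View pics/s5.png

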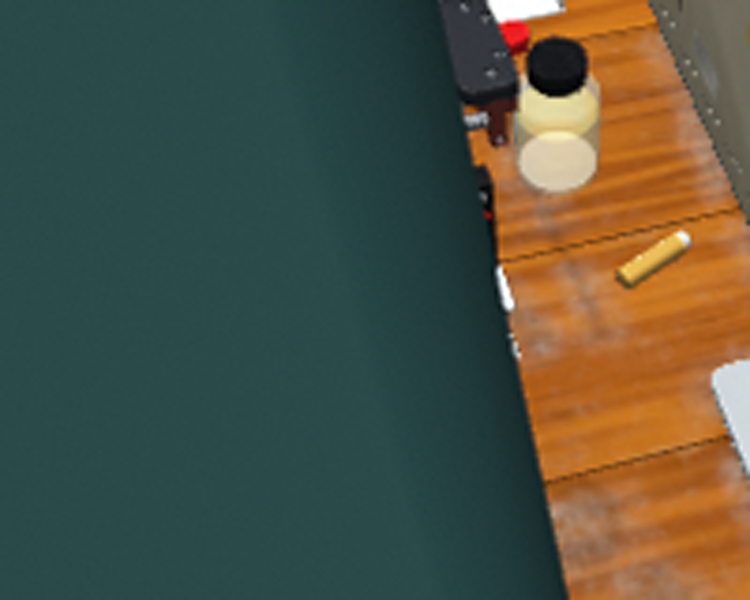

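The arm blocks this side view, though the bottle and gauge look undisturbed. From here I'll check numerically.

Emit:
{"api": "step_arm", "payload": {
  "deltas": [0.05,0.5,0,0,0,0,0.1,1,0,0,0,0,0.1,1,0,0,0,0]
}}

```text
time_s: 14.32
ee_pos: [0.5361, 0.229, 0.1698]
ee_rot: [-0.001, -0.017, 1.0, 0.0]
force: [0.2, 1.1, -0.3]
grip_width: 0.0009
finger_force: 0.0
```

Emit:
{"api": "step_arm", "payload": {
  "deltas": [0.05,0.5,0,0,0,0,0.1,1,0,0,0,0,0.1,1,0,0,0,0]
}}

```text
time_s: 14.57
ee_pos: [0.5256, 0.3091, 0.1695]
ee_rot: [-0.0, -0.017, 1.0, 0.0]
force: [0.1, -0.5, 0.0]
grip_width: 0.0002
finger_force: 0.0
```

Emit:
{"api": "step_arm", "payload": {
  "deltas": [0.07,0.57,0,0,0,0,0.07,0.57,0,0,0,0,0.07,0.57,0,0,0,0]
}}

```text
time_s: 14.82
ee_pos: [0.519, 0.3501, 0.1694]
ee_rot: [-0.001, -0.017, 1.0, -0.001]
force: [-0.8, -0.7, -0.5]
grip_width: 0.0002
finger_force: 0.0
```

Run:
```python
from gate import *
a=cv2.imread("pics/top0.png"); b,d=imaging.read_camera("top"); d0=np.load("top0.npy")
Q=down(1.595); p,r=sensed(); print(p); S=gp(2.2,off=.04); go(p,r,S,Q)
df=cv2.absdiff(a,b).max(2)
# rows/cols where picture changed in bay region
sub=df[150:195,255:310]; 
for v in range(150,195,2): print(v,"".join("%4d"%x for x in df[v,252:306:2]))
print("depth change mm")
for v in range(150,195,3): print(v,"".join("%4d"%x for x in ((d0-d)[v,252:306:3]*1000)))
```

```text
[0.51918019 0.34865515 0.16951707]
[-0.044, 0.007, 1.0, -0.006, -0.002, 0.013] rows>= 2 -> [0.5226 0.349  0.0895]
[-0.016, 0.001, 0.369, -0.002, -0.001, 0.005] rows>= 1 -> [0.5238 0.3491 0.06  ]
150   12  13  16  14  13  11  11  16  12  14  13  11  13  13  13  13  14  12   9  15  13  15  10  13  14  12  10
152    8  12   9  12  10   8   7   6  10  11  13   8   6  12   9  13  11  11   8   6  14  11  14   8  16  11   9
154   13   5   6   7   4  10   6  12  10  10   7  11   5   8  14  14   8   4   8   9   7  14  11  14  14   8  12
156    9   9  12  10  11  14  13  16   7  16  21  22  36  21  14  15  14  15  22   7   9   8  11  10  11   9   6
158   11   9  15   1  50  64  56  61  67  84  98 106 101  64  55  51  57  60  51  42  22  12  13  13  14  14  14
160   15  13  16   7   3  25  30  43  28  53  76  88  87  36  19  22  22  31  23  34  39   6  14  13  11   9  17
162   13  15  12   5   8  37  35  30  40  62  73  85  74  47  35  39  42  41  32  43  53  12  12  14  12  17  13
164    7  12  14   3   9  53  70  79  78  88 109 100 105  72  70  72  80  75  78  88  68  15   8  12   9  12   6
1
[... 2165 characters left out ...]
-4   0
168    0   3  59  36  35  32 105  99 104  71  37  38  32  98   5  -1  -7   1
171   -1   0  64  64  70  62 100 104 104  68  60  65  70 105   4  -1   0   0
174    4   1  60  41  34  37 103 103 106  64  40  33  38 100  -3   0   1  -5
177   -3  -5  62-1250  34  35 106 106 106  35  30  37  36  96  -1   0  -6  -6
180    2   8  70  99  97  89  93  86  92  88  91  81  92  88  -2   1   0   2
183    2   0   5  14  10  14  12  12  11  10  11   9   7   6   2   1  -4  -3
186    3   0  -3   1   1  -3   3  -3   6   2   8  -2   1   3   3   0  -4   1
189   -1   2  -1   1   0   1   6  -1   1  -4  -2   0   2   0  -3   3  -1  -3
192    2   1   3   0   0   0   4  -6   3   1   3   0  -1  -4  -4  -3   2 -12
```

Run:
```python
from gate import *
print(onz("top",276.7,169.4,.098),onz("top",276.7,170,.063), onz("top",276.7,157.2,.098), onz("top",276.7,182,.098))
b=cv2.imread("pics/top0.png"); 
for v in range(150,160): print(v,b[v,264:270,1].tolist(),b[v,284:290,1].tolist())
```

```text
[0.66728608 0.13938029 0.098     ] [0.67047598 0.14374655 0.063     ] [0.70388493 0.14051047 0.098     ] [0.62966098 0.13821842 0.098     ]
150 [166, 166, 164, 167, 168, 166] [169, 168, 169, 168, 172, 170]
151 [131, 133, 134, 133, 135, 133] [133, 135, 138, 134, 134, 135]
152 [83, 77, 83, 85, 80, 80] [85, 84, 85, 88, 83, 82]
153 [52, 50, 56, 52, 48, 56] [53, 52, 55, 53, 53, 50]
154 [46, 44, 42, 35, 41, 46] [43, 41, 53, 42, 40, 46]
155 [42, 42, 42, 46, 40, 43] [37, 37, 39, 41, 41, 46]
156 [44, 45, 41, 43, 44, 42] [40, 43, 34, 38, 36, 39]
157 [51, 43, 48, 47, 44, 41] [50, 47, 40, 47, 48, 45]
158 [64, 53, 45, 49, 45, 51] [57, 45, 43, 46, 47, 64]
159 [58, 47, 48, 50, 49, 40] [53, 48, 50, 51, 43, 71]
```

Emit:
{"api": "step_arm", "payload": {
  "deltas": [-0.04,0,0.4,0,0,0,-0.04,0,0.8,0,0,0,-0.04,0,1,0,0,0,-0.04,0,1,0,0,0]
}}

```text
time_s: 15.2
ee_pos: [0.5202, 0.3452, 0.0865]
ee_rot: [-0.004, -0.015, 1.0, -0.003]
force: [-0.8, 0.3, -0.7]
grip_width: 0.0003
finger_force: 0.0
```

Emit:
{"api": "step_arm", "payload": {
  "deltas": [-0.02,0,0.2,0,0,0,-0.02,0,0.37,0,0,0,-0.02,0,0.37,0,0,0]
}}

```text
time_s: 15.45
ee_pos: [0.5239, 0.3468, 0.0599]
ee_rot: [-0.001, -0.015, 1.0, -0.002]
force: [-0.4, -0.6, -0.9]
grip_width: 0.0002
finger_force: 0.0
```

Run:
```python
from gate import *
Q=down(1.595); p,r=sensed(); print(p)
for th in (1.85,1.4,.95,.5,.2,0): p,r=go(p,r,gp(th,off=.018),Q)
```

```text
[0.52385491 0.34678238 0.05994307]
[0.523, -0.743, 0.004, -0.009, -0.006, 0.012] rows>= 2 -> [0.4838 0.2861 0.06  ]
[0.145, -0.83, -0.0, 0.0, 0.0, -0.0] rows>= 2 -> [0.4738 0.2194 0.06  ]
[-0.231, -0.81, -0.0, 0.0, 0.0, -0.0] rows>= 2 -> [0.4939 0.1551 0.06  ]
[-0.56, -0.63, -0.0, 0.0, 0.0, -0.0] rows>= 2 -> [0.5399 0.1058 0.06  ]
[-0.504, -0.255, -0.0, 0.0, 0.0, -0.0] rows>= 2 -> [0.5807 0.0864 0.06  ]
[-0.368, -0.081, -0.0, 0.0, 0.0, -0.0] rows>= 1 -> [0.6103 0.0806 0.06  ]
```

Emit:
{"api": "step_arm", "payload": {
  "deltas": [0.07,-0.09,0,0,0,0,0.13,-0.19,0,0,0,0,0.2,-0.28,0,0,0,0,0.26,-0.37,0,0,0,0,0.33,-0.46,0,0,0,0,0.39,-0.56,0,0,0,0,0.46,-0.65,0,0,0,0,0.52,-0.74,0,0,0,0]
}}

```text
time_s: 16.12
ee_pos: [0.4842, 0.2874, 0.0618]
ee_rot: [0.0, -0.016, 1.0, -0.001]
force: [0.2, 0.0, 0.1]
grip_width: 0.0004
finger_force: 0.2
```

Emit:
{"api": "step_arm", "payload": {
  "deltas": [0.02,-0.1,0,0,0,0,0.04,-0.21,0,0,0,0,0.05,-0.31,0,0,0,0,0.07,-0.42,0,0,0,0,0.09,-0.52,0,0,0,0,0.11,-0.62,0,0,0,0,0.13,-0.73,0,0,0,0,0.15,-0.83,0,0,0,0]
}}

```text
time_s: 16.78
ee_pos: [0.4749, 0.2206, 0.0618]
ee_rot: [0.0, -0.016, 1.0, -0.001]
force: [0.5, 0.7, -0.2]
grip_width: 0.0005
finger_force: 0.3
```

Emit:
{"api": "step_arm", "payload": {
  "deltas": [-0.03,-0.1,0,0,0,0,-0.06,-0.2,0,0,0,0,-0.09,-0.3,0,0,0,0,-0.12,-0.4,0,0,0,0,-0.14,-0.5,0,0,0,0,-0.17,-0.6,0,0,0,0,-0.2,-0.7,0,0,0,0,-0.23,-0.81,0,0,0,0]
}}

```text
time_s: 17.45
ee_pos: [0.4958, 0.1566, 0.062]
ee_rot: [0.0, -0.016, 1.0, -0.001]
force: [-0.7, 0.5, 0.1]
grip_width: 0.0004
finger_force: 0.3
```

Emit:
{"api": "step_arm", "payload": {
  "deltas": [-0.07,-0.08,0,0,0,0,-0.14,-0.16,0,0,0,0,-0.21,-0.24,0,0,0,0,-0.28,-0.32,0,0,0,0,-0.35,-0.4,0,0,0,0,-0.42,-0.47,0,0,0,0,-0.49,-0.55,0,0,0,0,-0.56,-0.63,0,0,0,0]
}}

```text
time_s: 18.12
ee_pos: [0.5423, 0.1078, 0.0621]
ee_rot: [0.0, -0.016, 1.0, -0.001]
force: [-0.1, -0.3, 0.3]
grip_width: 0.0007
finger_force: 0.2
```

Emit:
{"api": "step_arm", "payload": {
  "deltas": [-0.08,-0.04,0,0,0,0,-0.16,-0.08,0,0,0,0,-0.25,-0.12,0,0,0,0,-0.33,-0.17,0,0,0,0,-0.42,-0.21,0,0,0,0,-0.5,-0.25,0,0,0,0]
}}

```text
time_s: 18.62
ee_pos: [0.5832, 0.0894, 0.0622]
ee_rot: [0.0, -0.016, 1.0, -0.001]
force: [-0.4, -0.3, -0.2]
grip_width: 0.0
finger_force: 0.2
```

Emit:
{"api": "step_arm", "payload": {
  "deltas": [-0.06,0,0,0,0,0,-0.12,0,0,0,0,0,-0.18,0,0,0,0,0,-0.24,0,0,0,0,0,-0.3,0,0,0,0,0,-0.33,0,0,0,0,0,-0.36,0,0,0,0,0]
}}

```text
time_s: 19.2
ee_pos: [0.6114, 0.0906, 0.0621]
ee_rot: [0.0, -0.016, 1.0, -0.001]
force: [-0.7, 0.1, 0.0]
grip_width: 0.0006
finger_force: 0.2
```

Emit:
{"api": "step_arm", "payload": {
  "deltas": [-0.02,0,0,0,0,0,-0.04,0,0,0,0,0,-0.04,0,0,0,0,0]
}}

```text
time_s: 19.45
ee_pos: [0.6135, 0.0906, 0.062]
ee_rot: [-0.001, -0.016, 1.0, -0.001]
force: [-3.0, 0.2, 1.0]
grip_width: 0.0003
finger_force: 1.3
```

Emit:
{"api": "step_arm", "payload": {
  "deltas": [-0.015,0,0,0,0,0,-0.03,0,0,0,0,0,-0.03,0,0,0,0,0]
}}

```text
time_s: 19.7
ee_pos: [0.6134, 0.0906, 0.0619]
ee_rot: [-0.003, -0.016, 1.0, -0.001]
force: [-9.0, -0.6, 5.9]
grip_width: 0.0004
finger_force: 4.3
```

Emit:
{"api": "step_arm", "payload": {
  "deltas": [-0.015,0,0,0,0,0,-0.03,0,0,0,0,0,-0.03,0,0,0,0,0,-0.03,0,0,0,0,0,-0.03,0,0,0,0,0]
}}

```text
time_s: 20.12
ee_pos: [0.6134, 0.0906, 0.0618]
ee_rot: [-0.005, -0.016, 1.0, -0.001]
force: [-13.7, -1.7, 10.7]
grip_width: 0.0005
finger_force: 7.0
```

Emit:
{"api": "step_arm", "payload": {
  "deltas": [0.1,0,0,0,0,0,0.4,0,0,0,0,0,0.8,0,0,0,0,0,1,0,0,0,0,0,1,0,0,0,0,0]
}}

```text
time_s: 20.53
ee_pos: [0.5345, 0.0883, 0.0617]
ee_rot: [-0.002, -0.016, 1.0, -0.001]
force: [-0.4, -0.2, -0.3]
grip_width: 0.0007
finger_force: 0.0
```

Emit:
{"api": "step_arm", "payload": {
  "deltas": [0.3,0,-0.5,0,0,0,0.6,0,-1,0,0,0,0.9,0,-1,0,0,0,1,0,-1,0,0,0,1,0,-1,0,0,0]
}}

```text
time_s: 20.95
ee_pos: [0.4586, 0.0861, 0.1428]
ee_rot: [0.001, -0.016, 1.0, -0.001]
force: [0.4, -0.6, -0.6]
grip_width: 0.0006
finger_force: 0.0
```

Run:
```python
from gate import *
b,d=imaging.read_camera("top"); hsv=cv2.cvtColor(b,cv2.COLOR_BGR2HSV)
m=cv2.inRange(hsv,(22,170,120),(32,255,255)); m[:150]=0; m[235:]=0; m[:,:200]=0; m[:,330:]=0
v,u=np.nonzero(m); print(len(u))
P=np.array([onz("top",a,c,.102) for a,c in zip(u,v)])
for lo in np.arange(.03,.36,.03):
    s=P[(P[:,1]>=lo)&(P[:,1]<lo+.03)]
    if len(s): print(round(lo,2),len(s),s[:,0].min().round(4),np.median(s[:,0]).round(4),s[:,0].max().round(4))
print(env.sense()["ee_pos"],env.sense()["force"])
df=cv2.absdiff(cv2.imread("pics/top0.png"),b).max(2)
for v in range(154,194,2): print(v,"".join("%4d"%x for x in df[v,244:316:3]))
```

```text
200
0.03 9 0.6279 0.6309 0.634
0.06 27 0.6273 0.6304 0.669
0.09 38 0.6208 0.6296 0.6331
0.12 40 0.6201 0.6278 0.6325
0.15 40 0.6194 0.6271 0.6319
0.18 36 0.6192 0.628 0.6815
0.21 10 0.6245 0.6274 0.6902
[0.46003495 0.08602285 0.14237724] [-0.53804892 -0.66521953 -0.73457426]
154    3   7   1  12   5   9   8   4   5   5   9   6   4   9  12   4   7   3   6  10   8   3   7   3
156    5   9   4   2   7   3  14   6   6  13  12  18  12   7  17  15   4   5   2   4   3   2  10  10
158    6   7   3   7   4   1  56  51  54  88  99  81  47  44  55  36  13   1   3   2   4   5   4   3
160    3   5   4   5   4  30  19   8  17  63  80  50  14   8  20   4  30   1   3  10   5   3   7   4
162    5   4   9   2   1  28  31  28  33  66  75  61  25  30  25  31  37   8   7   2   1   1   2   4
164    4   3   6   3   3  30  43  66  67  81  88  84  60  68  64  69  58   4   4   3   2   5   6   4
166    7   7   5   5  16  25  46  66  67  82  70  84  49  62  69  74  70   6   3   3   8   3   9   9
168    4   5   2   5   8  78  43  68  66  84  81  99  38  72  68  72  65   3   3   5   1   2   4  13
170    6   6   2
[... 495 characters left out ...]
 2   2  16  13  13  39  58  74  78  71  67  62  71  70  61  65  48  12   5  15  16   5   6   4
182    5  32 121 145 178 144  46  48  57  53  61  61  59  64  63  60  64 149 146 155  76  28  12   5
184   14  10  17  69 123  89  33  33  28  27  30  22  21  37  29  32  29 114 118 110 104  76   4  10
186   37  73   4   6  12  18  13  17  11  14  11  17  17  17  23  13  19  28  34  34  32  29  12   7
188   26  82   1   3   4   5   5   6   2   1   4   3   9   2   3   6   3   3   3   2   5   3   6   7
190   20  14   1   7   3   6   4   7   4   6   6   4   6   4   3   4   9   3   7   2   3   2   2   4
192   40   1   6   2   3   3   3   8   5   3   9   6   5   4   5   3   4   7   3   1   5   8   3   7
```

```bash
python3 -c "
from bench import env
print(env.close_job())"
```

```text
the job is handed in; nothing more can be done
None
```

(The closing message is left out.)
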